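Find the ball-charged grinding jar by weight and show it to the code reader

ROBOT

A 6-joint arm with a two-finger parallel gripper is mounted at the origin on the work surface. World frame = base frame: x ahead of the robot, y to its left, z up, the work surface at z = 0. Lengths are in m, angles in degrees, forces in N, time in s.
With the tool pointing down it reaches from about 0.4 to 0.825 m from the base axis. Payload 7 kg.
Tool frame: the origin (TCP) lies midway between the tips of the shut fingers; the grasp point (between the pads) lies 19 mm behind it; z points along the fingers, y is the line along which they close (so a half turn about z gives the same grasp; the last joint's range is limited). The gripper opens to 88 mm and grips with 3 to 60 N. Pads are 19 mm wide; open, the fingers measure 130 mm over their backs; the gripper's body (78 mm by 193 mm) begins 47 mm behind the grasp point.
Start: joints at [84.517, 20.546, 0.682, 0, -70.136, -16.507], TCP at [0.253, 0.626, 0.227] pointing down, gripper open.
Joint ranges: [-176.03, 176.03], [-82.01, 121.73], [-58.28, 71.71], [-173.87, 95.51], [-174.79, -0.11], [-173.66, 173.66]. Speed limits (degrees/s): [136.94, 136.94, 172.46, 180, 180, 180].

INTERFACE

Orientations are given as [roll, pitch, yaw] about the fixed x, y, z axes, in that order (R = Rz(yaw) Ry(pitch) Rx(roll)).
In Python, from plant import ctrl gives the robot as it stands.
- The arm moves only by the tool arm_command, never from a script. Its argument "steps" is a list of rows, each an object with "translation": the shift along the tool's x, y, z in mm, a list of three; "rotation": the turn, a rotation vector about the tool's x, y, z in units of 5 degrees (1.0 is 5 degrees), a list of three; "claw": the finger opening in mm, from 0 to 87.6. In form: [{"translation": [x, y, z], "rotation": [rx, ry, rz], "claw": claw}, ...]. A call has 1 to 5 rows; each row is the pose to reach, as a shift and turn from the pose commanded when the call began, along the tool's axes at that moment; what a row does not reach only later rows make up. A row lasts 1/10 s, in which the tool goes at most 50 mm and 8.59 degrees, less where a joint would pass 70% of its speed; a pose out of reach is approached as far as the arm can. A call with a gripper value outside its range is refused whole. The fingers move at their own pace and stop on an object; the grip force is fixed at half the most. Time passes only in rows, so rows that repeat a pose let the fingers close. It gives the time, the measured TCP pose, the force, the opening and the grip force at its end, in the units of the state.
- ctrl.get_obs(): the state, without advancing time (a new reading comes with each control period).
- ctrl.snapshot(name): name is "side" or "top" or "wrist"; returns (picture, depth): 480x640x3 uint8, red, green, blue; 480x640 float32, m along the optical axis (not along the pixel's ray), 0 where there is no reading.
- ctrl.calibration(name): a dict with "vertical_fov" (degrees; the focal length in pixels is half the picture's height over the tangent of half this angle, whatever the lens; pixels are square), "cx", "cy" (the principal point, pixels), "rvec" (rotation vector, rad) and "tvec" (3), from world to camera coordinates, as OpenCV has them; the wrist camera has in their place "hand_eye" (4x4, takes a point from camera to tool coordinates, whose origin is the TCP and whose axes are the flange's). Camera axes: x right, y down, z forward; pixel columns grow to the right and rows downward; lengths in m; the calibration is good to about 2 mm. The wrist camera is an equidistant fisheye: a pixel r from the principal point sees the ray r / f radians off the axis. A picture is of the moment at which its call begins: read the wrist's pose just before it. calibration takes no time and is no camera call.
- ctrl.close_job(): hands the job in; it is judged then, once.
The state is a dict: "clock": time; "joint_pos": joint angles; "qvel": joint speeds; "tau": joint torques, N m; "tool_pos": TCP position; "orientation": TCP orientation; "force": force on the tool from outside, world axes, zero at the start; "moment": the same for the moment, N m; "opening": finger opening in m; "gripper_force": force on a finger pad.
Only numpy, scipy, OpenCV 4.12 (cv2) and the standard library are available. Lean on these libraries where they do the work, as an engineer would, in place of code of your own. Each camera call takes 0.05 s, during which the arm holds its last target. There are 200 camera calls.

TASK

Two identical lidded steel grinding jars stand on the bench; one has its grinding balls inside and is clearly heavier, which shows only when you lift them. Lift both clear of the bench in turn to find out which is which; then lay the lighter jar, which is only to be tumbled, on its side in a free gap between two rollers of the roller mixer and let go of it, and after that take the heavier jar and hold it upright in front of the code reader, centred on its window and about 10 cm from it. Put the jars down gently, never letting one drop or topple, leave everything else as it was, and finish while still holding the heavier jar up before the reader.

Things in the scene. Friction and masses are not known exactly. Their poses are not given: they have to be found in the camera images.
- jar_1_mid (a point): Centre (half-way up, on the axis) of one of two identical plain steel jars with knurled lids: an upright cylinder, 48 mm diameter, 85 mm high, standing on the bench at the start (centre 42.5 mm up); z axis along the jar from foot to lid. Weighs 0.2 to 0.55 kg; one jar is at least 0.1 kg heavier, and neither name nor place tells which.
- jar_2_mid (a point): Centre of the other jar, the same in every visible respect: 48 mm in diameter, 85 mm high, z axis from foot to lid.
- mixer: Roller mixer, fixed on the bench: white housing 220 mm (x) by 300 mm (y), five still black rubber rollers on top along its y axis. Origin: centre of the underside; z up. Rollers: 25 mm diameter, axes at x = -84, -42, 0, 42, 84 mm, 62 mm up, from y = -130 to +90 mm between two end walls 78 mm high. A jar may lie in any gap but that at x = +63 mm, taken by a tube.
- gap_near (a point): Where the centre of a jar lying in the gap nearest the robot belongs: mixer frame (-63, -20, +92) mm, half-way along the rollers; a jar settled in any gap has its axis 92 mm above the bench. Same axes as the mixer: the rollers run along y.
- gap_mid (a point): The same for the next free gap: mixer frame (-21, -20, +92) mm. (In the gap after it, at x = +21 mm, open fingers would meet the tube.)
- window (a point): Centre of the dark window of the code reader: a black head 78 mm wide, 46 mm deep, 95 to 185 mm above the bench, on a stand with a flat foot 100 mm by 85 mm, fixed. The point is 140 mm above the bench; the reader looks level along its own -x axis, away from the head; y is across the window, z up.
- tube: Bystander: capped white plastic tube, 29 mm in diameter and 113 mm long, lying in the mixer's gap at mixer x = +63 mm. Origin on the underside of its middle; its length runs along its y axis.
- pen: Bystander: marker pen, 12 mm thick and 125 mm long, lying flat on the bench between the jars. Origin under its middle; it runs along its own y axis.
- spatula: Bystander: thin steel spatula, about 200 mm long and 5 mm high, lying on the bench between the jars and the reader. Origin under its middle; it runs along its own y axis.
There are look-alikes about, which are no part of the job. What is shaped like the part that bears jar_2_mid but orange is not meant.

How it is judged (in metres and radians):
On the way, in this order (a step that is already met when the one before it is completed fails the run):
1. the heavier jar has been lifted clear of the bench, while the lighter one is not yet on the mixer (height (world z) of jar_2_mid above 0.0525 m and contact force between jar_2 and the fingers above 1.5 N), for 0.2 s.
2. the lighter jar lies on its side in a gap between two rollers of the mixer, let go of (angle between the z axis of jar_1_mid and the y axis of mixer, either way round below 0.12 rad and z of jar_1_mid in the frame of mixer between 0.086 and 0.097 m and x of jar_1_mid in the frame of mixer between -0.075 and 0.075 m and y of jar_1_mid in the frame of mixer between -0.095 and 0.055 m and contact force between jar_1 and mixer above 1 N and contact force between jar_1 and the fingers below 0.05 N), for 0.3 s.
At the end, for the whole second after the job is handed in: Lighter jar untouched, lying in a roller gap: within 7 degrees of the rollers, settled at gap height, all its length on them. Heavier jar held still by the fingers alone, within 15 degrees of upright, centre 60 to 150 mm before the window, 30 mm sideways and 35 mm in height of its centre (all of step 2 and contact force between jar_1 and the arm below 0.05 N and linear speed of each of jar_1, jar_2 below 0.03 m/s and x of jar_2_mid in the frame of window between -0.15 and -0.06 m and y of jar_2_mid in the frame of window between -0.03 and 0.03 m and height (world z) of jar_2_mid between 0.105 and 0.175 m and angle between jar_2_mid's own z axis and vertical below 0.26 rad and contact force between jar_2 and the fingers above 3 N); the arm keeps its last pose, push and grip.
It fails at once if a loose bystander (tube on the mixer, pen, spatula) is pushed more than 30 mm (distance of any of tube, pen, spatula from where it was at the start of the episode above 0.03 m).
It fails at once if the lighter jar drops or topples: moves fast with no finger on it (a fall of about 8 mm, or tipping over through more than about 15 degrees) (contact force between jar_1 and the fingers below 0.05 N and (linear speed of jar_1 above 0.4 m/s or angular speed of jar_1 above 8 rad/s)).
It fails at once if the heavier jar drops or topples: moves fast with no finger on it (a fall of about 8 mm, or tipping over through more than about 15 degrees) (contact force between jar_2 and the fingers below 0.05 N and (linear speed of jar_2 above 0.4 m/s or angular speed of jar_2 above 8 rad/s)).
It also fails if it takes over 72 s, if anything falls off the work surface, if the arm or the gripper's body presses on something with over 40 N, if the wrist force passes 120 N, or if a joint passes its speed limit or range.

## Working session

There is one attempt and no reset: what is moved stays moved. The work goes in short steps, Python scripts to look and compute and a tool call to move; the robot and the scene stay as the last step left them, time stands still between calls to the robot, and variables do not carry over. Pictures are saved under pics/ and viewed, at most 10 in all, crops included, and the job is handed in when it is done.

Besides the shell and the picture viewer there is one more tool, called after "Request:" by a JSON object that holds its "name" and its "arguments". arm_command: Moves the arm, as the interface text tells. Its arguments: {"type":"object","properties":{"steps":{"type":"array"}},"required":["steps"]}

```bash
mkdir -p pics; ls; cat > h.py <<'E'
import numpy as np, cv2
from scipy.spatial.transform import Rotation as R
from plant import ctrl
def cal(n):
    c=ctrl.calibration(n); f=240/np.tan(np.radians(c["vertical_fov"]/2)); return c,f
def pts(n,depth):
    "world point per pixel for fixed cameras"
    c,f=cal(n); v,u=np.mgrid[0:480,0:640]
    P=np.dstack([(u-c["cx"])/f*depth,(v-c["cy"])/f*depth,depth])
    M=cv2.Rodrigues(np.array(c["rvec"],float))[0]
    return (P-np.array(c["tvec"]).ravel())@M
def save(n,img): cv2.imwrite("pics/"+n+".png",cv2.cvtColor(img,cv2.COLOR_RGB2BGR))
E
python3 - <<'E'
from h import *
print(ctrl.get_obs())
for n in("top","side"):
    c,f=cal(n);print(n,c,f)
    im,d=ctrl.snapshot(n);save(n+"0",im);np.savez("/tmp/"+n,im=im,d=d)
print(ctrl.calibration("wrist"))
E
```

```text
pics
{'clock': 0.0, 'joint_pos': array([ 8.45180327e+01,  2.05907356e+01,  6.29688792e-01, -2.03469450e-02,
       -7.01332845e+01, -1.65052691e+01]), 'qvel': array([ 0.00916623,  0.02548386, -0.11417333, -0.00253764, -0.12184195,
       -0.01292849]), 'tau': array([ 2.09843631e-03, -5.82705474e+01,  2.93064952e+01,  6.99726373e+00,
        7.04070000e-03, -1.56944425e-04]), 'tool_pos': array([0.25257605, 0.62541165, 0.22559882]), 'orientation': array([ 1.79904121e+02, -8.46361548e-03, -2.19941596e+01]), 'force': array([0.6329479 , 0.09946368, 0.52578195]), 'moment': array([-0.01408283, -0.02498934, -0.02990368]), 'gripper_force': 0.0, 'opening': 0.08752551740302143}
top {'vertical_fov': 49.1668850676997, 'cx': 317.0247433366944, 'cy': 242.0069971150975, 'rvec': array([ 2.13527563, -2.16441044,  0.14712699]), 'tvec': array([-0.06306576,  0.55577866,  1.0091255 ])} 524.6059476312621
side {'vertical_fov': 55.69504762844825, 'cx': 330.83750814114995, 'cy': 246.88045619616213, 'rvec': array([ 2.43425122, -0.40370948,  0.140196  ]), 'tvec': array([-0.52936964,  0.16052987,  0.90555437])} 454.2867594704207
{'vertical_fov': 65.70646984690485, 'cx': 323.6103570721516, 'cy': 236.66053631492338, 'hand_eye': array([[ 7.24825694e-04, -9.54033016e-01, -2.99700649e-01,
         8.10974221e-02],
       [ 9.99999716e-01,  6.30016574e-04,  4.12975001e-04,
         7.66426163e-04],
       [-2.05175410e-04, -2.99700864e-01,  9.54033202e-01,
        -1.58001204e-01],
       [ 0.00000000e+00,  0.00000000e+00,  0.00000000e+00,
         1.00000000e+00]])}
```

View pics/top0.png

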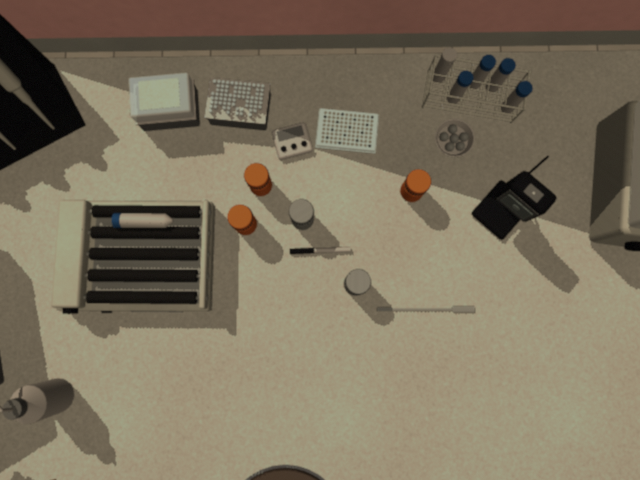

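View pics/side0.png

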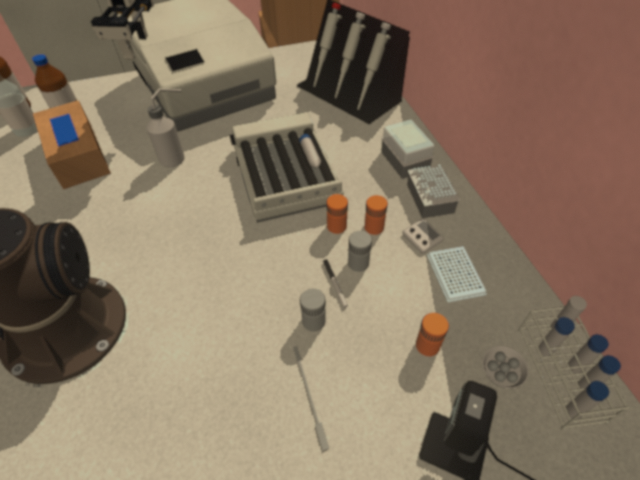

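Top view: the grey jars are at (302,214) and (358,282). The orange look-alikes, not wanted, are at (258,180), (241,220) and (416,186). The mixer is at (135,255) with the tube at (142,220), the reader at (515,200), the pen at (320,250) and the spatula at (425,309). The side view agrees, with jars at (360,250) and (313,310).

```bash
python3 - <<'E'
from h import *
for n in("top","side"):
    z=np.load(f"/tmp/{n}.npz");im,d=z["im"],z["d"];W=pts(n,d);ok=d>0
    hsv=cv2.cvtColor(im,cv2.COLOR_RGB2HSV)
    # tall stuff components
    H=W[...,2]
    print(n,"valid",ok.mean(),"bench z",np.median(H[ok&(abs(H)<.03)]))
    m=(ok&(H>.078)&(H<.092)).astype(np.uint8)
    k,l,s,c=cv2.connectedComponentsWithStats(m)
    for i in range(1,k):
        if s[i,4]>60:
            q=l==i; p=W[q]; a=cv2.minAreaRect((p[:,:2]*1000).astype(np.float32))
            print(c[i].round(),s[i,4],"top mean",p.mean(0).round(3),"rect",np.round(a[0]),np.round(a[1]),round(a[2],1),"hsv",np.median(hsv[q],0))
z=np.load("/tmp/top.npz");im,d=z["im"],z["d"];W=pts("top",d);H=W[...,2]
def rect(m,t):
    p=W[m]; a=cv2.minAreaRect((p[:,:2]*1000).astype(np.float32));print(t,m.sum(),np.round(a[0]),np.round(a[1]),round(a[2],1),p[:,2].mean().round(3))
V,U=np.mgrid[0:480,0:640]
rect((U>50)&(U<220)&(V>195)&(V<318)&(H>.04)&(d>0),"mixer")
rect((U>50)&(U<220)&(V>195)&(V<318)&(H>.067)&(H<.085)&(d>0),"mixer walls")
rd=(U>465)&(U<560)&(V>165)&(V<245)&(d>0)
rect(rd&(H>.17)&(H<.2),"head top"); rect(rd&(H>.09)&(H<.2),"head"); 
v=cv2.cvtColor(im,cv2.COLOR_RGB2HSV)[...,2]
rect(rd&(H>.004)&(H<.03)&(v<60),"foot")
z=np.load("/tmp/side.npz");im,d=z["im"],z["d"];W=pts("side",d);H=W[...,2]
rd=(U>410)&(U<500)&(V>370)&(V<480)&(d>0)
rect(rd&(H>.178)&(H<.195),"s head top");rect(rd&(H>.1)&(H<.17),"s head");
# face normals of head
s=cv2.resize(im[360:480,400:520],None,fx=5,fy=5,interpolation=2);save("reader",s)
E
```

```text
top valid 0.9958626302083333 bench z 0.000540955256888009
[38. 83.] 221 top mean [0.875 0.481 0.085] rect [875. 481.] [18. 57.] 34.5 hsv [30. 51.  8.]
[160.  95.] 2458 top mean [0.846 0.237 0.085] rect [848. 238.] [ 87. 121.] 5.0 hsv [ 35.  41. 160.]
[ 8. 99.] 143 top mean [0.843 0.539 0.085] rect [843. 541.] [15. 38.] 27.0 hsv [30. 51.  8.]
[615. 189.] 629 top mean [ 0.646 -0.647  0.085] rect [ 661. -645.] [277.  59.] 4.1 hsv [20. 67. 50.]
[256. 175.] 476 top mean [0.68  0.045 0.085] rect [681.  45.] [48. 46.] 26.2 hsv [ 13. 194. 156.]
[419. 182.] 489 top mean [ 0.663 -0.269  0.085] rect [ 664. -269.] [48. 47.] 11.5 hsv [ 12. 196. 155.]
[ 72. 207.] 91 top mean [0.623 0.404 0.079] rect [620. 404.] [24. 48.] 17.7 hsv [ 27.  53. 160.]
[301. 212.] 487 top mean [ 0.608 -0.041  0.085] rect [608. -40.] [47. 47.] 89.1 hsv [ 20.  52. 126.]
[240. 217.] 495 top mean [0.599 0.076 0.085] rect [600.  77.] [47. 47.] 0.0 hsv [ 13. 193. 156.]
[ 68. 260.] 1151 top mean [0.522 0.405 0.079] rect [523. 405.] [ 52. 183.] 89.0 hsv [ 26.  53. 159.]
[143. 221.] 578 top mean [0.594 0.262 0.088] rect [595. 26
[... 2221 characters left out ...]
1  0.085] rect [ 851. -356.] [17. 31.] 9.8 hsv [ 18.  58. 103.]
[585. 355.] 90 top mean [ 0.879 -0.406  0.085] rect [ 882. -407.] [14. 27.] 32.5 hsv [ 18.  58. 100.]
[595. 376.] 91 top mean [ 0.871 -0.442  0.086] rect [ 873. -443.] [12. 26.] 20.7 hsv [18. 57. 93.]
[583. 402.] 97 top mean [ 0.824 -0.472  0.085] rect [ 826. -471.] [13. 26.] 13.4 hsv [18. 57. 96.]
mixer 17138 [529. 288.] [299. 227.] 88.6 0.066
mixer walls 10066 [527. 286.] [296. 219.] 88.8 0.074
head top 1221 [ 616. -448.] [79. 47.] 46.3 0.183
head 1866 [ 615. -447.] [79. 49.] 47.2 0.169
foot 1274 [ 649. -477.] [ 82. 173.] 47.0 0.014
s head top 1775 [ 617. -448.] [77. 46.] 46.5 0.184
s head 799 [ 603. -450.] [52. 77.] 9.2 0.141
```

View pics/reader.png

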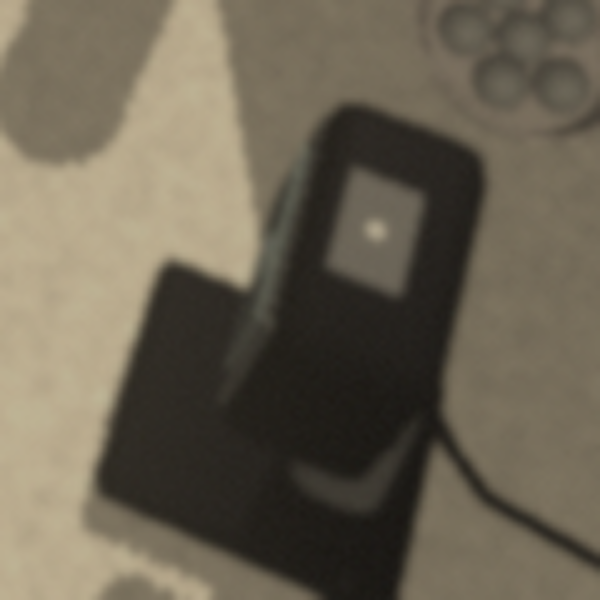

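The crop shows the head with its window on the left face, towards the jars, and the foot sticking out on that side. So the reader looks along about (-0.72, +0.69).

Candidates: grey jars A (302,214) and B (358,282). The orange ones at (258,180), (241,220) and (416,186) are rejected by colour. Next I'll check the choice in a close crop and measure the rollers.

```bash
cat >> h.py <<'E'
def pose(axis_pt,psi,th,back):
    "TCP so that axis_pt lies `back` m behind the TCP on tool z"
    r=R.from_euler("xyz",[180,th,psi],degrees=True); return np.array(axis_pt)+back*r.as_matrix()[:,2],r
def plan(targets,start=None):
    "targets: (axis_pt,psi,th,back); print shift(mm), turn(5deg) from the previous pose"
    if start is None:
        o=ctrl.get_obs(); p,r=o["tool_pos"],R.from_euler("xyz",o["orientation"],degrees=True)
    else: p,r=start
    for t in targets:
        q,s=pose(*t); d=r.inv().apply(q-p)*1000; w=np.degrees((r.inv()*s).as_rotvec())/5
        print(q.round(3),t[1:3],"T",d.round(1),"R",w.round(2),"rows %.1f"%max(np.linalg.norm(d)/50,np.linalg.norm(w)*5/8.59)); p,r=q,s
E
python3 - <<'E'
from h import *
z=np.load("/tmp/top.npz");im,d=z["im"],z["d"];W=pts("top",d);H=W[...,2]
V,U=np.mgrid[0:480,0:640]; v=cv2.cvtColor(im,cv2.COLOR_RGB2HSV)[...,2]
m=((U>85)&(U<203)&(V>198)&(V<310)&(v<75)&(H>.069)&(H<.078)).astype(np.uint8)
k,l,s,c=cv2.connectedComponentsWithStats(m)
for i in range(1,k):
    if s[i,4]>80:
        p=W[l==i]; print(s[i],p.mean(0).round(4),np.polyfit(p[:,1],p[:,0],1).round(4),p[:,1].min().round(3),p[:,1].max().round(3))
for t,(u0,u1,v0,v1) in {"pen":(285,355,240,260),"spat":(375,480,300,318)}.items():
    q=W[v0:v1,u0:u1][(H[v0:v1,u0:u1]>.0035)]; print(t,q.min(0).round(3),q.max(0).round(3))
save("close",cv2.resize(im[160:310,230:450],None,fx=3.5,fy=3.5,interpolation=2))
A=(.608,-.040);B=(.472,-.1475)
print("weigh A: hover via, then down")
plan([((.608,-.04,.25),-45,-20,.01),((.608-.05,-.04,.20),0,-45,.01),((.608-.05,-.04,.10),0,-45,.01),((*A,.05),0,-45,.01)])
E
```

```text
[ 92 206 107  12 883] [0.6169 0.2606 0.0732] [0.0208 0.6114] 0.159 0.368
[  91  227  108   12 1045] [0.5736 0.264  0.0731] [0.0178 0.5689] 0.16 0.367
[  89  248  110   13 1091] [0.5319 0.2648 0.073 ] [0.0215 0.5262] 0.16 0.37
[  88  270  109   12 1110] [0.4901 0.264  0.0729] [0.0186 0.4852] 0.162 0.37
[  86  292  111   12 1112] [0.4484 0.2661 0.073 ] [0.0188 0.4434] 0.162 0.371
pen [ 0.411 -0.147  0.004] [ 0.564 -0.011  1.076]
spat [ 0.402 -0.397  0.004] [ 0.439 -0.07   1.076]
weigh A: hover via, then down
[ 0.61  -0.042  0.241] (-45, -20) T [581.9 485.2 -14.1] R [-0.79  3.94  4.56] rows 15.2
[ 0.565 -0.04   0.193] (0, -45) T [-48.   30.4  33.2] R [ 4.87  4.74 -7.65] rows 6.0
[ 0.565 -0.04   0.093] (0, -45) T [-70.7  -0.   70.7] R [0. 0. 0.] rows 2.0
[ 0.615 -0.04   0.043] (0, -45) T [ 0.  -0.  70.7] R [0. 0. 0.] rows 1.4
```

View pics/close.png

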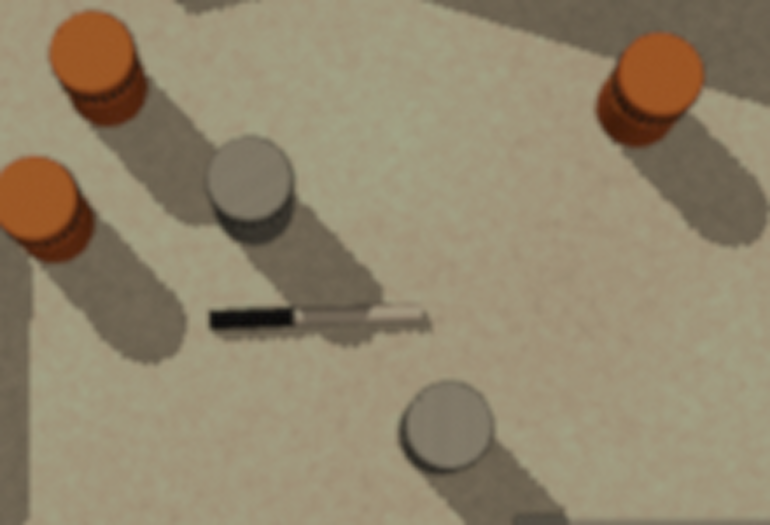

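Close crop: both grey jars are clear at crop (250,190) and (448,425), with the pen between them. A is (0.608,-0.040), B is (0.472,-0.147), and gap_near is about (0.469, 0.265).

```bash
cat >> h.py <<'E'
from scipy.spatial.transform import Slerp
def legs(target,start=None,n=None):
    "split a move into n calls of <=5 rows, print each"
    if start is None:
        o=ctrl.get_obs(); p,r=o["tool_pos"],R.from_euler("xyz",o["orientation"],degrees=True)
    else: p,r=start
    q,s=pose(*target); ang=np.degrees((r.inv()*s).magnitude()); L=np.linalg.norm(q-p)*1000
    n=n or int(np.ceil(max(L/235,ang/40)-1e-6)) or 1
    S=Slerp([0,1],R.concatenate([r,s])); f=np.linspace(0,1,n+1)
    for a,b in zip(f,f[1:]):
        ra,rb=S(a),S(b)
        print("T",ra.inv().apply((b-a)*(q-p)*1000).round().tolist(),"R",(np.degrees((ra.inv()*rb).as_rotvec())/5).round(2).tolist())
    print("-> ",q.round(4),"L %.0f ang %.0f"%(L,ang)); return q,s
def st():
    o=ctrl.get_obs(); print({k:np.round(o[k],3).tolist() for k in("clock","tool_pos","orientation","joint_pos","force","moment","opening","gripper_force")})
A=(.608,-.040);B=(.472,-.1475);G=(.4693,.265,.092)
E
python3 - <<'E'
from h import *
a=legs(((.608-.055,-.04,.17),0,-45,.01))
b=legs(((.608-.055,-.04,.105),0,-45,.01),a)
E
```

```text
T [134.0, 125.0, 16.0] R [0.44, 2.22, -1.04]
T [117.0, 138.0, 35.0] R [0.44, 2.22, -1.04]
T [95.0, 149.0, 50.0] R [0.44, 2.22, -1.04]
T [70.0, 159.0, 61.0] R [0.44, 2.22, -1.04]
->  [ 0.5601 -0.04    0.1629] L 736 ang 50
T [-46.0, -0.0, 46.0] R [0.0, 0.0, 0.0]
->  [ 0.5601 -0.04    0.0979] L 65 ang 0
```

Request:
{"name": "arm_command", "arguments": {"steps": [{"translation":[134,125,16],"rotation":[0.44,2.22,-1.04],"claw":87},{"translation":[134,125,16],"rotation":[0.44,2.22,-1.04],"claw":87},{"translation":[134,125,16],"rotation":[0.44,2.22,-1.04],"claw":87},{"translation":[134,125,16],"rotation":[0.44,2.22,-1.04],"claw":87},{"translation":[134,125,16],"rotation":[0.44,2.22,-1.04],"claw":87}]}}

```text
clock: 0.6
tool_pos: [0.3308, 0.4554, 0.2101]
orientation: [-178.4, -11.2, -17.1]
force: [0.0, 0.9, 0.6]
opening: 0.0868
gripper_force: 0.0
```

Request:
{"name": "arm_command", "arguments": {"steps": [{"translation":[117,138,35],"rotation":[0.44,2.22,-1.04],"claw":87},{"translation":[117,138,35],"rotation":[0.44,2.22,-1.04],"claw":87},{"translation":[117,138,35],"rotation":[0.44,2.22,-1.04],"claw":87},{"translation":[117,138,35],"rotation":[0.44,2.22,-1.04],"claw":87}]}}

```text
clock: 1.0
tool_pos: [0.4071, 0.2904, 0.194]
orientation: [-177.6, -22.5, -11.9]
force: [0.1, 1.5, 0.5]
opening: 0.087
gripper_force: 0.0
```

Request:
{"name": "arm_command", "arguments": {"steps": [{"translation":[95,149,50],"rotation":[0.44,2.22,-1.04],"claw":87},{"translation":[95,149,50],"rotation":[0.44,2.22,-1.04],"claw":87},{"translation":[95,149,50],"rotation":[0.44,2.22,-1.04],"claw":87},{"translation":[95,149,50],"rotation":[0.44,2.22,-1.04],"claw":87}]}}

```text
clock: 1.4
tool_pos: [0.4968, 0.1555, 0.2216]
orientation: [-178.5, -31.6, -6.5]
force: [0.7, 0.8, -0.1]
opening: 0.0872
gripper_force: 0.0
```

Request:
{"name": "arm_command", "arguments": {"steps": [{"translation":[70,159,61],"rotation":[0.44,2.22,-1.04],"claw":87},{"translation":[70,159,61],"rotation":[0.44,2.22,-1.04],"claw":87},{"translation":[70,159,61],"rotation":[0.44,2.22,-1.04],"claw":87},{"translation":[70,159,61],"rotation":[0.44,2.22,-1.04],"claw":87},{"translation":[70,159,61],"rotation":[0.44,2.22,-1.04],"claw":87}]}}

```text
clock: 1.9
tool_pos: [0.5898, -0.0036, 0.269]
orientation: [-179.8, -39.3, -0.2]
force: [-0.0, -0.1, 0.8]
opening: 0.0869
gripper_force: 0.0
```

```bash
python3 - <<'E'
from h import *
st()
a=legs(((.608-.055,-.04,.105),0,-45,.01))
b=legs(((*A,.05),0,-45,.01),a)
E
```

```text
{'clock': 1.9, 'tool_pos': [0.59, -0.004, 0.269], 'orientation': [-179.809, -39.257, -0.243], 'joint_pos': [9.847, -9.189, -58.159, 70.605, -6.549, 11.671], 'force': [-0.009, -0.086, 0.773], 'moment': [-0.087, 2.133, 0.024], 'opening': 0.087, 'gripper_force': 0.0}
T [-131.0, 37.0, 114.0] R [-0.01, 1.15, -0.04]
->  [ 0.5601 -0.04    0.0979] L 177 ang 6
T [0.0, -0.0, 78.0] R [0.0, 0.0, 0.0]
->  [ 0.6151 -0.04    0.0429] L 78 ang 0
```

```bash
python3 - <<'E'
from h import *
a=legs(((*A,.20),-44,0,.019),n=2)
b=legs(((*A,.064),-44,0,.019),a)
E
```

```text
T [-21.0, 18.0, 40.0] R [-1.52, -3.72, 4.21]
T [-0.0, 16.0, 46.0] R [-1.52, -3.72, 4.21]
->  [ 0.608 -0.04   0.181] L 97 ang 58
T [-0.0, -0.0, 136.0] R [0.0, 0.0, 0.0]
->  [ 0.608 -0.04   0.045] L 136 ang 0
```

Request:
{"name": "arm_command", "arguments": {"steps": [{"translation":[-21,18,40],"rotation":[-1.52,-3.72,4.21],"claw":87},{"translation":[-21,18,40],"rotation":[-1.52,-3.72,4.21],"claw":87},{"translation":[-21,18,40],"rotation":[-1.52,-3.72,4.21],"claw":87},{"translation":[-21,18,40],"rotation":[-1.52,-3.72,4.21],"claw":87},{"translation":[-21,18,40],"rotation":[-1.52,-3.72,4.21],"claw":87}]}}

```text
clock: 2.4
tool_pos: [0.5994, -0.0152, 0.2242]
orientation: [-175.7, -19.2, -23.5]
force: [0.8, -0.1, -0.3]
opening: 0.0869
gripper_force: 0.0
```

Request:
{"name": "arm_command", "arguments": {"steps": [{"translation":[0,16,46],"rotation":[-1.52,-3.72,4.21],"claw":87},{"translation":[0,16,46],"rotation":[-1.52,-3.72,4.21],"claw":87},{"translation":[0,16,46],"rotation":[-1.52,-3.72,4.21],"claw":87},{"translation":[0,16,46],"rotation":[-1.52,-3.72,4.21],"claw":87},{"translation":[0,16,46],"rotation":[-1.52,-3.72,4.21],"claw":87}]}}

```text
clock: 2.9
tool_pos: [0.6089, -0.0366, 0.1785]
orientation: [179.9, 0.1, -44.0]
force: [-0.1, -1.0, -1.0]
opening: 0.0873
gripper_force: 0.0
```

```bash
python3 - <<'E'
from h import *
st()
a=legs(((*A,.15),-44,0,.019))
b=legs(((*A,.064),-44,0,.019),a)
E
```

```text
{'clock': 2.9, 'tool_pos': [0.609, -0.037, 0.179], 'orientation': [179.857, 0.091, -44.024], 'joint_pos': [14.879, 16.567, -11.6, -0.005, -62.002, 31.1], 'force': [-0.075, -0.99, -1.025], 'moment': [-0.021, -0.012, -0.013], 'opening': 0.087, 'gripper_force': 0.0}
T [2.0, 3.0, 48.0] R [0.03, 0.02, -0.0]
->  [ 0.608 -0.04   0.131] L 48 ang 0
T [-0.0, -0.0, 86.0] R [0.0, 0.0, 0.0]
->  [ 0.608 -0.04   0.045] L 86 ang 0
```

Request:
{"name": "arm_command", "arguments": {"steps": [{"translation":[2,3,48],"rotation":[0,0,0],"claw":87},{"translation":[2,3,80],"rotation":[0,0,0],"claw":87},{"translation":[2,3,115],"rotation":[0,0,0],"claw":87},{"translation":[2,3,134],"rotation":[0,0,0],"claw":87},{"translation":[2,3,134],"rotation":[0,0,0],"claw":87}]}}

```text
clock: 3.4
tool_pos: [0.6039, -0.0403, 0.0428]
orientation: [179.7, 0.2, -43.8]
force: [-0.1, 0.4, -0.1]
opening: 0.0869
gripper_force: 0.0
```

Request:
{"name": "arm_command", "arguments": {"steps": [{"translation":[0,0,0],"rotation":[0,0,0],"claw":40},{"translation":[0,0,0],"rotation":[0,0,0],"claw":40},{"translation":[0,0,0],"rotation":[0,0,0],"claw":40},{"translation":[0,0,0],"rotation":[0,0,0],"claw":40},{"translation":[0,0,0],"rotation":[0,0,0],"claw":40}]}}

```text
clock: 3.9
tool_pos: [0.6069, -0.0401, 0.0464]
orientation: [180.0, -0.0, -43.9]
force: [0.4, -0.5, 0.6]
opening: 0.0525
gripper_force: 0.0
```

Request:
{"name": "arm_command", "arguments": {"steps": [{"translation":[0,0,0],"rotation":[0,0,0],"claw":40},{"translation":[0,0,0],"rotation":[0,0,0],"claw":40},{"translation":[0,0,0],"rotation":[0,0,0],"claw":40}]}}

```text
clock: 4.2
tool_pos: [0.6077, -0.0398, 0.0465]
orientation: [-180.0, -0.1, -43.9]
force: [1.7, 2.4, 5.4]
opening: 0.0477
gripper_force: 30.0
```

Request:
{"name": "arm_command", "arguments": {"steps": [{"translation":[0,0,-10],"rotation":[0,0,0],"claw":40},{"translation":[0,0,-25],"rotation":[0,0,0],"claw":40},{"translation":[0,0,-40],"rotation":[0,0,0],"claw":40},{"translation":[0,0,-40],"rotation":[0,0,0],"claw":40},{"translation":[0,0,-40],"rotation":[0,0,0],"claw":40}]}}

```text
clock: 4.7
tool_pos: [0.6056, -0.0403, 0.0851]
orientation: [179.9, 0.1, -44.0]
force: [-0.8, 0.3, -4.9]
opening: 0.0474
gripper_force: 29.9
```

Request:
{"name": "arm_command", "arguments": {"steps": [{"translation":[0,0,0],"rotation":[0,0,0],"claw":40},{"translation":[0,0,0],"rotation":[0,0,0],"claw":40},{"translation":[0,0,0],"rotation":[0,0,0],"claw":40}]}}

```text
clock: 5.0
tool_pos: [0.6062, -0.0402, 0.0849]
orientation: [179.9, 0.1, -43.9]
force: [-0.5, -0.1, -4.1]
opening: 0.0477
gripper_force: 29.9
```

Request:
{"name": "arm_command", "arguments": {"steps": [{"translation":[0,0,0],"rotation":[0,0,0],"claw":40},{"translation":[0,0,0],"rotation":[0,0,0],"claw":40}]}}

```text
clock: 5.2
tool_pos: [0.6065, -0.0402, 0.0855]
orientation: [179.9, 0.0, -43.9]
force: [-0.5, -0.1, -4.8]
opening: 0.0475
gripper_force: 29.9
```

```bash
python3 - <<'E'
from h import *
st()
E
```

```text
{'clock': 5.2, 'tool_pos': [0.607, -0.04, 0.085], 'orientation': [179.907, 0.025, -43.912], 'joint_pos': [14.623, 21.442, -18.127, 0.036, -50.523, 31.442], 'force': [-0.456, -0.088, -4.791], 'moment': [0.044, 0.011, 0.012], 'opening': 0.048, 'gripper_force': 29.948}
```

Request:
{"name": "arm_command", "arguments": {"steps": [{"translation":[0,0,15],"rotation":[0,0,0],"claw":40},{"translation":[0,0,29],"rotation":[0,0,0],"claw":40},{"translation":[0,0,37],"rotation":[0,0,0],"claw":40},{"translation":[0,0,40],"rotation":[0,0,0],"claw":40},{"translation":[0,0,40],"rotation":[0,0,0],"claw":40}]}}

```text
clock: 5.7
tool_pos: [0.6064, -0.0402, 0.0463]
orientation: [179.9, 0.0, -43.9]
force: [-2.6, 1.3, 2.0]
opening: 0.0476
gripper_force: 30.0
```

Request:
{"name": "arm_command", "arguments": {"steps": [{"translation":[0,0,0],"rotation":[0,0,0],"claw":40},{"translation":[0,0,0],"rotation":[0,0,0],"claw":87},{"translation":[0,0,0],"rotation":[0,0,0],"claw":87},{"translation":[0,0,0],"rotation":[0,0,0],"claw":87},{"translation":[0,0,0],"rotation":[0,0,0],"claw":87}]}}

```text
clock: 6.2
tool_pos: [0.6069, -0.0401, 0.0457]
orientation: [179.9, -0.0, -43.9]
force: [0.4, -0.5, -0.2]
opening: 0.0738
gripper_force: 0.0
```

Request:
{"name": "arm_command", "arguments": {"steps": [{"translation":[0,0,-20],"rotation":[0,0,0],"claw":87},{"translation":[0,0,-60],"rotation":[0,0,0],"claw":87},{"translation":[0,0,-100],"rotation":[0,0,0],"claw":87},{"translation":[0,0,-130],"rotation":[0,0,0],"claw":87},{"translation":[0,0,-130],"rotation":[0,0,0],"claw":87}]}}

```text
clock: 6.7
tool_pos: [0.6096, -0.0399, 0.181]
orientation: [-179.7, -0.3, -43.9]
force: [0.5, -0.7, 0.1]
opening: 0.0873
gripper_force: 0.0
```

```bash
python3 - <<'E'
from h import *
st()
b=np.array([np.cos(np.radians(-44)),np.sin(np.radians(-44)),1])*.0707
P=np.array([*B,.05])
a=legs((P+b,-44,45,.01),n=2)
c=legs((P,-44,45,.01),a)
E
```

```text
{'clock': 6.7, 'tool_pos': [0.61, -0.04, 0.181], 'orientation': [-179.698, -0.312, -43.87], 'joint_pos': [14.626, 16.178, -11.86, 0.123, -61.542, 31.447], 'force': [0.544, -0.717, 0.109], 'moment': [0.099, -0.058, -0.001], 'opening': 0.087, 'gripper_force': 0.0}
T [19.0, 87.0, 33.0] R [-0.02, -4.53, 0.02]
T [31.0, 87.0, 23.0] R [-0.02, -4.53, 0.02]
->  [ 0.5178 -0.1917  0.1136] L 190 ang 45
T [0.0, 0.0, 100.0] R [0.0, 0.0, 0.0]
->  [ 0.4669 -0.1426  0.0429] L 100 ang 0
```

Request:
{"name": "arm_command", "arguments": {"steps": [{"translation":[19,87,33],"rotation":[0,-4.5,0],"claw":87},{"translation":[19,87,33],"rotation":[0,-4.5,0],"claw":87},{"translation":[19,87,33],"rotation":[0,-4.5,0],"claw":87},{"translation":[19,87,33],"rotation":[0,-4.5,0],"claw":87}]}}

```text
clock: 7.1
tool_pos: [0.5598, -0.1185, 0.1394]
orientation: [179.7, 22.9, -44.3]
force: [1.0, 0.6, -0.7]
opening: 0.087
gripper_force: 0.0
```

Request:
{"name": "arm_command", "arguments": {"steps": [{"translation":[31,87,23],"rotation":[0,-4.5,0],"claw":87},{"translation":[31,87,23],"rotation":[0,-4.5,0],"claw":87},{"translation":[31,87,23],"rotation":[0,-4.5,0],"claw":87},{"translation":[31,87,23],"rotation":[0,-4.5,0],"claw":87},{"translation":[31,87,23],"rotation":[0,-4.5,0],"claw":87}]}}

```text
clock: 7.6
tool_pos: [0.5143, -0.1922, 0.1086]
orientation: [179.8, 44.9, -44.1]
force: [-0.3, 1.6, 0.6]
opening: 0.0869
gripper_force: 0.0
```

```bash
python3 - <<'E'
from h import *
st()
c=legs(((*B,.05),-44,45,.01))
im,d=ctrl.snapshot("side");save("s1",im)
E
```

```text
{'clock': 7.6, 'tool_pos': [0.514, -0.192, 0.109], 'orientation': [179.804, 44.921, -44.057], 'joint_pos': [-15.091, 41.621, 14.277, -20.358, -103.002, 63.851], 'force': [-0.323, 1.645, 0.613], 'moment': [-1.572, -1.71, -0.043], 'opening': 0.087, 'gripper_force': 0.0}
T [-2.0, -3.0, 95.0] R [0.03, -0.02, -0.01]
->  [ 0.4669 -0.1426  0.0429] L 95 ang 0
```

View pics/s1.png

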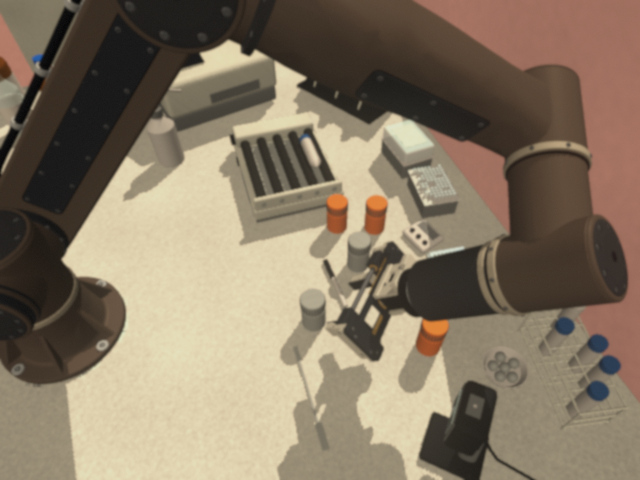

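The side view shows the gripper leaning at about (370,310), just behind jar B (313,310). The wrist is well above the orange jar and the rack.

Request:
{"name": "arm_command", "arguments": {"steps": [{"translation":[-2,-3,30],"rotation":[0,0,0],"claw":87},{"translation":[-2,-3,60],"rotation":[0,0,0],"claw":87},{"translation":[-2,-3,85],"rotation":[0,0,0],"claw":87},{"translation":[-2,-3,95],"rotation":[0,0,0],"claw":87},{"translation":[-2,-3,95],"rotation":[0,0,0],"claw":87}]}}

```text
clock: 8.15
tool_pos: [0.4666, -0.1415, 0.0453]
orientation: [179.9, 44.9, -43.8]
force: [-0.3, -0.5, 0.6]
opening: 0.087
gripper_force: 0.0
```

```bash
python3 - <<'E'
from h import *
st()
c=legs(((*B,.05),-44,45,.01))
E
```

```text
{'clock': 8.15, 'tool_pos': [0.467, -0.141, 0.045], 'orientation': [179.937, 44.884, -43.803], 'joint_pos': [-12.265, 40.711, 2.61, -21.618, -92.094, 65.679], 'force': [-0.265, -0.472, 0.629], 'moment': [-1.608, -1.731, -0.026], 'opening': 0.087, 'gripper_force': 0.0}
T [2.0, 1.0, 1.0] R [0.04, -0.02, 0.03]
->  [ 0.4669 -0.1426  0.0429] L 3 ang 0
```

Close, lift 40 mm vertically (world up is tool [-28, 0, -28]) and weigh.

Request:
{"name": "arm_command", "arguments": {"steps": [{"translation":[0,0,0],"rotation":[0,0,0],"claw":40},{"translation":[0,0,0],"rotation":[0,0,0],"claw":40},{"translation":[0,0,0],"rotation":[0,0,0],"claw":40},{"translation":[0,0,0],"rotation":[0,0,0],"claw":40},{"translation":[0,0,0],"rotation":[0,0,0],"claw":40}]}}

```text
clock: 8.65
tool_pos: [0.4667, -0.143, 0.0441]
orientation: [179.9, 45.0, -44.0]
force: [-0.3, 0.1, 0.4]
opening: 0.0526
gripper_force: 0.0
```

Request:
{"name": "arm_command", "arguments": {"steps": [{"translation":[0,0,0],"rotation":[0,0,0],"claw":40},{"translation":[0,0,0],"rotation":[0,0,0],"claw":40},{"translation":[0,0,0],"rotation":[0,0,0],"claw":40},{"translation":[0,0,0],"rotation":[0,0,0],"claw":40}]}}

```text
clock: 9.05
tool_pos: [0.4667, -0.1427, 0.044]
orientation: [179.9, 45.0, -44.0]
force: [1.3, 1.3, 0.2]
opening: 0.0473
gripper_force: 30.0
```

Request:
{"name": "arm_command", "arguments": {"steps": [{"translation":[-7,0,-7],"rotation":[0,0,0],"claw":40},{"translation":[-17,0,-17],"rotation":[0,0,0],"claw":40},{"translation":[-28,0,-28],"rotation":[0,0,0],"claw":40},{"translation":[-28,0,-28],"rotation":[0,0,0],"claw":40},{"translation":[-28,0,-28],"rotation":[0,0,0],"claw":40}]}}

```text
clock: 9.55
tool_pos: [0.467, -0.1427, 0.0844]
orientation: [180.0, 44.9, -43.9]
force: [0.2, -0.0, -3.3]
opening: 0.0473
gripper_force: 30.0
```

Request:
{"name": "arm_command", "arguments": {"steps": [{"translation":[0,0,0],"rotation":[0,0,0],"claw":40},{"translation":[0,0,0],"rotation":[0,0,0],"claw":40},{"translation":[0,0,0],"rotation":[0,0,0],"claw":40}]}}

```text
clock: 9.85
tool_pos: [0.4663, -0.1426, 0.0832]
orientation: [179.9, 45.1, -44.0]
force: [0.2, -0.1, -2.5]
opening: 0.0473
gripper_force: 30.0
```

Request:
{"name": "arm_command", "arguments": {"steps": [{"translation":[0,0,0],"rotation":[0,0,0],"claw":40},{"translation":[0,0,0],"rotation":[0,0,0],"claw":40}]}}

```text
clock: 10.05
tool_pos: [0.4665, -0.1426, 0.0834]
orientation: [179.9, 45.0, -44.0]
force: [0.4, -0.5, -2.6]
opening: 0.0475
gripper_force: 30.0
```

```bash
python3 - <<'E'
from h import *
st()
E
```

```text
{'clock': 10.05, 'tool_pos': [0.466, -0.143, 0.083], 'orientation': [179.875, 45.038, -44.003], 'joint_pos': [-12.436, 38.245, 3.812, -21.738, -95.661, 64.299], 'force': [0.373, -0.488, -2.572], 'moment': [-2.081, -2.217, -0.019], 'opening': 0.048, 'gripper_force': 29.999}
```

B weighs about 2.6 N against about 4.7 N for A, so B is the lighter and goes on the mixer.

```bash
python3 - <<'E'
from h import *
print("up"); a=legs(((*B,.22),-44,45,.01))
print("1"); a=legs(((.49,.0,.22),-66,0,.01),a)
print("2"); a=legs(((.4695,.2735,.20),-91.1,-45,.01),a)
E
```

```text
up
T [-91.0, -0.0, -92.0] R [0.02, 0.01, -0.0]
->  [ 0.4669 -0.1426  0.2129] L 130 ang 0
1
T [-28.0, -59.0, 30.0] R [0.86, 4.44, 2.09]
T [-48.0, -50.0, 19.0] R [0.86, 4.44, 2.09]
->  [ 0.49 -0.    0.21] L 144 ang 50
2
T [-126.0, -45.0, 9.0] R [-0.99, 4.43, 2.38]
T [-126.0, -17.0, -44.0] R [-0.99, 4.43, 2.38]
->  [0.4694 0.2664 0.1929] L 268 ang 51
```

Request:
{"name": "arm_command", "arguments": {"steps": [{"translation":[-30,0,-30],"rotation":[0,0,0],"claw":40},{"translation":[-60,0,-60],"rotation":[0,0,0],"claw":40},{"translation":[-91,0,-92],"rotation":[0,0,0],"claw":40},{"translation":[-91,0,-92],"rotation":[0,0,0],"claw":40}]}}

```text
clock: 10.45
tool_pos: [0.4693, -0.1445, 0.2188]
orientation: [-179.8, 44.4, -43.7]
force: [0.7, -0.1, -2.7]
opening: 0.0473
gripper_force: 30.0
```

Request:
{"name": "arm_command", "arguments": {"steps": [{"translation":[-7,-15,7],"rotation":[0.21,1.11,0.52],"claw":40},{"translation":[-14,-30,15],"rotation":[0.43,2.22,1.04],"claw":40},{"translation":[-21,-44,22],"rotation":[0.65,3.33,1.56],"claw":40},{"translation":[-28,-59,30],"rotation":[0.86,4.44,2.09],"claw":40}]}}

```text
clock: 10.85
tool_pos: [0.4788, -0.0719, 0.2115]
orientation: [177.6, 22.3, -56.0]
force: [0.3, 0.4, -2.8]
opening: 0.0479
gripper_force: 30.0
```

Request:
{"name": "arm_command", "arguments": {"steps": [{"translation":[-12,-12,5],"rotation":[0.21,1.11,0.52],"claw":40},{"translation":[-24,-25,10],"rotation":[0.43,2.22,1.04],"claw":40},{"translation":[-36,-37,14],"rotation":[0.65,3.33,1.56],"claw":40},{"translation":[-48,-50,19],"rotation":[0.86,4.44,2.09],"claw":40},{"translation":[-48,-50,19],"rotation":[0.86,4.44,2.09],"claw":40}]}}

```text
clock: 11.35
tool_pos: [0.4881, 0.0019, 0.2103]
orientation: [179.9, -0.1, -65.7]
force: [0.3, -0.1, -2.3]
opening: 0.0473
gripper_force: 30.0
```

```bash
python3 - <<'E'
from h import *
st()
a=legs(((.4695,.2735,.20),-91.1,-45,.01))
E
```

```text
{'clock': 11.35, 'tool_pos': [0.488, 0.002, 0.21], 'orientation': [179.912, -0.126, -65.733], 'joint_pos': [23.475, 3.447, -23.676, 0.142, -62.963, 0.727], 'force': [0.279, -0.081, -2.335], 'moment': [0.102, 0.003, -0.05], 'opening': 0.047, 'gripper_force': 30.0}
T [-124.0, -46.0, 8.0] R [-0.99, 4.41, 2.41]
T [-124.0, -18.0, -43.0] R [-0.99, 4.41, 2.41]
->  [0.4694 0.2664 0.1929] L 266 ang 51
```

Request:
{"name": "arm_command", "arguments": {"steps": [{"translation":[-31,-11,2],"rotation":[-0.25,1.1,0.6],"claw":40},{"translation":[-62,-23,4],"rotation":[-0.5,2.2,1.2],"claw":40},{"translation":[-93,-35,6],"rotation":[-0.75,3.3,1.8],"claw":40},{"translation":[-124,-46,8],"rotation":[-0.99,4.41,2.41],"claw":40},{"translation":[-124,-46,8],"rotation":[-0.99,4.41,2.41],"claw":40}]}}

```text
clock: 11.85
tool_pos: [0.4813, 0.1352, 0.2005]
orientation: [177.0, -22.7, -77.2]
force: [-1.2, -1.2, -3.1]
opening: 0.0473
gripper_force: 30.0
```

Request:
{"name": "arm_command", "arguments": {"steps": [{"translation":[-31,-4,-11],"rotation":[-0.25,1.1,0.6],"claw":40},{"translation":[-62,-9,-22],"rotation":[-0.5,2.2,1.2],"claw":40},{"translation":[-93,-13,-33],"rotation":[-0.75,3.3,1.8],"claw":40},{"translation":[-124,-18,-43],"rotation":[-0.99,4.41,2.41],"claw":40},{"translation":[-124,-18,-43],"rotation":[-0.99,4.41,2.41],"claw":40}]}}

```text
clock: 12.35
tool_pos: [0.4724, 0.2662, 0.1867]
orientation: [179.3, -45.6, -90.8]
force: [-1.0, -1.1, -3.9]
opening: 0.0475
gripper_force: 30.0
```

```bash
python3 - <<'E'
from h import *
st()
a=legs(((.4695,.2735,.12),-91.1,-45,.01))
im,d=ctrl.snapshot("side");save("s2",im[60:300,160:480])
W=pts("side",d); np.savez("/tmp/s2",im=im,d=d)
E
```

```text
{'clock': 12.35, 'tool_pos': [0.472, 0.266, 0.187], 'orientation': [179.328, -45.611, -90.783], 'joint_pos': [62.819, 31.05, -10.448, 17.894, -91.136, -70.557], 'force': [-0.992, -1.146, -3.868], 'moment': [3.183, -0.09, -0.111], 'opening': 0.048, 'gripper_force': 29.999}
T [-53.0, 2.0, 52.0] R [0.09, -0.12, 0.04]
->  [0.4694 0.2664 0.1129] L 74 ang 1
```

View pics/s2.png

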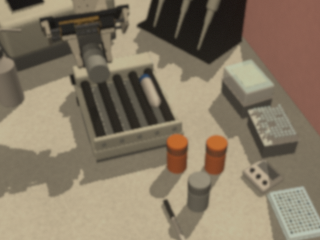

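The jar is held level over the near gap, at crop (95,62).

Request:
{"name": "arm_command", "arguments": {"steps": [{"translation":[-18,1,17],"rotation":[0,0,0],"claw":40},{"translation":[-36,2,35],"rotation":[0.09,-0.12,0.04],"claw":40},{"translation":[-53,2,52],"rotation":[0.09,-0.12,0.04],"claw":40},{"translation":[-53,2,52],"rotation":[0.09,-0.12,0.04],"claw":40},{"translation":[-53,2,52],"rotation":[0.09,-0.12,0.04],"claw":40}]}}

```text
clock: 12.9
tool_pos: [0.4712, 0.2629, 0.1207]
orientation: [-179.5, -44.3, -91.6]
force: [0.0, 0.6, -1.9]
opening: 0.0475
gripper_force: 30.0
```

```bash
python3 - <<'E'
from h import *
st()
a=legs(((.4695,.2735,.096),-91.1,-45,.01))
E
```

```text
{'clock': 12.9, 'tool_pos': [0.471, 0.263, 0.121], 'orientation': [-179.513, -44.262, -91.554], 'joint_pos': [62.838, 33.701, -14.841, 18.159, -82.967, -73.305], 'force': [0.038, 0.607, -1.919], 'moment': [3.033, -0.131, 0.061], 'opening': 0.047, 'gripper_force': 29.998}
T [-25.0, 2.0, 20.0] R [-0.03, 0.15, -0.07]
->  [0.4694 0.2664 0.0889] L 32 ang 1
```

Request:
{"name": "arm_command", "arguments": {"steps": [{"translation":[-4,0,4],"rotation":[0,0,0],"claw":40},{"translation":[-8,0,8],"rotation":[0,0,0],"claw":40},{"translation":[-11,0,11],"rotation":[0,0,0],"claw":40},{"translation":[-11,0,11],"rotation":[0,0,0],"claw":40},{"translation":[-11,0,11],"rotation":[0,0,0],"claw":40}]}}

```text
clock: 13.4
tool_pos: [0.4708, 0.2639, 0.1041]
orientation: [-179.5, -44.3, -91.5]
force: [0.4, 0.3, -2.1]
opening: 0.0476
gripper_force: 30.0
```

Request:
{"name": "arm_command", "arguments": {"steps": [{"translation":[0,0,0],"rotation":[0,0,0],"claw":40},{"translation":[0,0,0],"rotation":[0,0,0],"claw":40},{"translation":[0,0,0],"rotation":[0,0,0],"claw":40}]}}

```text
clock: 13.7
tool_pos: [0.4708, 0.2639, 0.1042]
orientation: [-179.5, -44.3, -91.5]
force: [0.3, 0.8, -3.2]
opening: 0.0474
gripper_force: 30.0
```

```bash
python3 - <<'E'
from h import *
st()
a=legs(((.4695,.2735,.092),-91.1,-45,.01))
E
```

```text
{'clock': 13.7, 'tool_pos': [0.471, 0.264, 0.104], 'orientation': [-179.464, -44.283, -91.543], 'joint_pos': [62.926, 34.798, -15.446, 18.235, -81.371, -73.896], 'force': [0.303, 0.823, -3.247], 'moment': [3.099, -0.077, 0.034], 'opening': 0.047, 'gripper_force': 29.998}
T [-15.0, 2.0, 12.0] R [-0.05, 0.14, -0.06]
->  [0.4694 0.2664 0.0849] L 19 ang 1
```

Request:
{"name": "arm_command", "arguments": {"steps": [{"translation":[-4,1,3],"rotation":[-0.05,0.14,-0.06],"claw":40},{"translation":[-8,2,6],"rotation":[-0.05,0.14,-0.06],"claw":40},{"translation":[-12,2,9],"rotation":[-0.05,0.14,-0.06],"claw":40},{"translation":[-12,2,9],"rotation":[-0.05,0.14,-0.06],"claw":40},{"translation":[-12,2,9],"rotation":[-0.05,0.14,-0.06],"claw":40}]}}

```text
clock: 14.2
tool_pos: [0.469, 0.2661, 0.089]
orientation: [180.0, -45.0, -91.1]
force: [-0.7, -0.7, -2.7]
opening: 0.0472
gripper_force: 30.0
```

Request:
{"name": "arm_command", "arguments": {"steps": [{"translation":[-1,0,1],"rotation":[0,0,0],"claw":40},{"translation":[-2,0,2],"rotation":[0,0,0],"claw":40},{"translation":[-2,0,2],"rotation":[0,0,0],"claw":40},{"translation":[-2,0,2],"rotation":[0,0,0],"claw":40}]}}

```text
clock: 14.6
tool_pos: [0.469, 0.2662, 0.0865]
orientation: [180.0, -45.0, -91.1]
force: [-0.3, -0.4, -2.4]
opening: 0.0474
gripper_force: 30.0
```

```bash
python3 - <<'E'
from h import *
st()
a=legs(((.4695,.2735,.092),-91.1,-45,.01))
E
```

```text
{'clock': 14.6, 'tool_pos': [0.469, 0.266, 0.086], 'orientation': [179.991, -44.989, -91.131], 'joint_pos': [63.151, 36.485, -15.521, 18.115, -80.489, -74.283], 'force': [-0.304, -0.38, -2.359], 'moment': [3.096, -0.073, -0.028], 'opening': 0.047, 'gripper_force': 29.998}
T [-1.0, -0.0, 1.0] R [0.01, 0.0, -0.0]
->  [0.4694 0.2664 0.0849] L 2 ang 0
```

Still no contact; go down in small steps.

Request:
{"name": "arm_command", "arguments": {"steps": [{"translation":[-0.7,0,0.7],"rotation":[0,0,0],"claw":40},{"translation":[-0.7,0,0.7],"rotation":[0,0,0],"claw":40},{"translation":[-0.7,0,0.7],"rotation":[0,0,0],"claw":40}]}}

```text
clock: 14.9
tool_pos: [0.4691, 0.2662, 0.0856]
orientation: [-180.0, -45.0, -91.1]
force: [1.4, 0.4, -1.0]
opening: 0.0475
gripper_force: 30.0
```

Request:
{"name": "arm_command", "arguments": {"steps": [{"translation":[-0.7,0,0.7],"rotation":[0,0,0],"claw":40},{"translation":[-0.7,0,0.7],"rotation":[0,0,0],"claw":40},{"translation":[-0.7,0,0.7],"rotation":[0,0,0],"claw":40}]}}

```text
clock: 15.2
tool_pos: [0.4694, 0.2662, 0.0854]
orientation: [-179.9, -45.0, -91.1]
force: [1.6, 0.4, 5.9]
opening: 0.0478
gripper_force: 30.0
```

Request:
{"name": "arm_command", "arguments": {"steps": [{"translation":[-0.7,0,0.7],"rotation":[0,0,0],"claw":40},{"translation":[-0.7,0,0.7],"rotation":[0,0,0],"claw":40},{"translation":[-0.7,0,0.7],"rotation":[0,0,0],"claw":40}]}}

```text
clock: 15.5
tool_pos: [0.4696, 0.2661, 0.0851]
orientation: [-179.9, -45.1, -91.2]
force: [2.5, 0.0, 8.7]
opening: 0.0476
gripper_force: 30.0
```

Request:
{"name": "arm_command", "arguments": {"steps": [{"translation":[0,0,0],"rotation":[0,0,0],"claw":50},{"translation":[0,0,0],"rotation":[0,0,0],"claw":55},{"translation":[0,0,0],"rotation":[0,0,0],"claw":62},{"translation":[0,0,0],"rotation":[0,0,0],"claw":72},{"translation":[0,0,0],"rotation":[0,0,0],"claw":72}]}}

```text
clock: 16.0
tool_pos: [0.4688, 0.2661, 0.0833]
orientation: [180.0, -45.0, -91.1]
force: [-0.1, -0.7, -0.7]
opening: 0.0704
gripper_force: 0.0
```

Request:
{"name": "arm_command", "arguments": {"steps": [{"translation":[0,0,0],"rotation":[0,0,0],"claw":72},{"translation":[0,0,-4],"rotation":[0,0,0],"claw":72},{"translation":[0,0,-15],"rotation":[0,0,0],"claw":72},{"translation":[0,0,-35],"rotation":[0,0,0],"claw":72},{"translation":[0,0,-60],"rotation":[0,0,0],"claw":72}]}}

```text
clock: 16.5
tool_pos: [0.4697, 0.309, 0.1267]
orientation: [180.0, -45.0, -91.1]
force: [-0.5, -0.4, 0.4]
opening: 0.0718
gripper_force: 0.0
```

Request:
{"name": "arm_command", "arguments": {"steps": [{"translation":[0,0,-40],"rotation":[0,0,0],"claw":72},{"translation":[0,0,-80],"rotation":[0,0,0],"claw":72},{"translation":[0,0,-100],"rotation":[0,0,0],"claw":72},{"translation":[0,0,-100],"rotation":[0,0,0],"claw":72}]}}

```text
clock: 16.9
tool_pos: [0.4717, 0.3824, 0.1989]
orientation: [-179.8, -44.7, -91.2]
force: [0.4, -0.1, 0.5]
opening: 0.072
gripper_force: 0.0
```

```bash
python3 - <<'E'
from h import *
st()
im,d=ctrl.snapshot("side");save("s3",cv2.resize(im[100:240,220:460],None,fx=3,fy=3))
W=pts("side",d);H=W[...,2]
q=(abs(W[...,0]-.469)<.03)&(abs(W[...,1]-.265)<.06)&(H>.098)&(H<.13)
print(q.sum(),W[q].min(0).round(3),W[q].max(0).round(3),W[q].mean(0).round(3),np.polyfit(W[q][:,1],W[q][:,0],1))
print("up");a=legs(((.53,.25,.30),-70,-10,.019))
print("A over");b=legs(((*A,.17),-44,0,.019),a)
E
```

```text
{'clock': 16.9, 'tool_pos': [0.472, 0.382, 0.199], 'orientation': [-179.799, -44.736, -91.16], 'joint_pos': [67.014, 37.446, 4.491, 15.571, -99.25, -71.539], 'force': [0.4, -0.141, 0.488], 'moment': [2.439, -0.161, 0.038], 'opening': 0.072, 'gripper_force': 0.0}
530 [0.446 0.219 0.098] [0.493 0.308 0.119] [0.468 0.258 0.111] [0.00723571 0.46595784]
up
T [77.0, -31.0, 17.0] R [0.98, -3.45, -1.9]
T [83.0, -17.0, -5.0] R [0.98, -3.45, -1.9]
->  [0.5311 0.2469 0.2813] L 169 ang 41
A over
T [134.0, 13.0, 90.0] R [0.23, -0.98, -2.59]
T [135.0, 45.0, 78.0] R [0.23, -0.98, -2.59]
->  [ 0.608 -0.04   0.151] L 324 ang 28
```

View pics/s3.png

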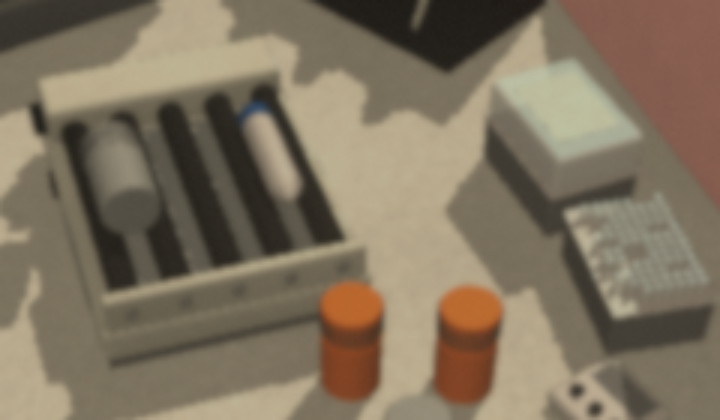

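The jar lies in the near gap at crop (122,180), along the rollers, with its top at z≈0.118 and the tube undisturbed. On to jar A.

Request:
{"name": "arm_command", "arguments": {"steps": [{"translation":[77,-31,17],"rotation":[0.98,-3.45,-1.9],"claw":87},{"translation":[77,-31,17],"rotation":[0.98,-3.45,-1.9],"claw":87},{"translation":[77,-31,17],"rotation":[0.98,-3.45,-1.9],"claw":87},{"translation":[77,-31,17],"rotation":[0.98,-3.45,-1.9],"claw":87}]}}

```text
clock: 17.35
tool_pos: [0.5011, 0.3099, 0.2408]
orientation: [178.2, -27.3, -79.9]
force: [0.3, -0.5, 0.6]
opening: 0.0866
gripper_force: 0.0
```

Request:
{"name": "arm_command", "arguments": {"steps": [{"translation":[83,-17,-5],"rotation":[0.98,-3.45,-1.9],"claw":87},{"translation":[83,-17,-5],"rotation":[0.98,-3.45,-1.9],"claw":87},{"translation":[83,-17,-5],"rotation":[0.98,-3.45,-1.9],"claw":87},{"translation":[83,-17,-5],"rotation":[0.98,-3.45,-1.9],"claw":87}]}}

```text
clock: 17.75
tool_pos: [0.5306, 0.2431, 0.282]
orientation: [179.9, -10.0, -70.3]
force: [1.0, 0.0, 0.4]
opening: 0.0872
gripper_force: 0.0
```

Request:
{"name": "arm_command", "arguments": {"steps": [{"translation":[134,13,60],"rotation":[0.23,-0.98,-2.59],"claw":87},{"translation":[134,13,60],"rotation":[0.23,-0.98,-2.59],"claw":87},{"translation":[134,13,60],"rotation":[0.23,-0.98,-2.59],"claw":87},{"translation":[134,13,60],"rotation":[0.23,-0.98,-2.59],"claw":87}]}}

```text
clock: 18.15
tool_pos: [0.5654, 0.1024, 0.242]
orientation: [178.8, -5.1, -57.3]
force: [0.6, -0.1, 0.3]
opening: 0.0867
gripper_force: 0.0
```

Request:
{"name": "arm_command", "arguments": {"steps": [{"translation":[135,45,78],"rotation":[0.23,-0.98,-2.59],"claw":87},{"translation":[135,45,78],"rotation":[0.23,-0.98,-2.59],"claw":87},{"translation":[135,45,78],"rotation":[0.23,-0.98,-2.59],"claw":87},{"translation":[135,45,78],"rotation":[0.23,-0.98,-2.59],"claw":87},{"translation":[135,45,78],"rotation":[0.23,-0.98,-2.59],"claw":87}]}}

```text
clock: 18.65
tool_pos: [0.6036, -0.0392, 0.1757]
orientation: [179.4, 0.2, -44.3]
force: [-0.3, 0.5, -0.4]
opening: 0.0868
gripper_force: 0.0
```

```bash
python3 - <<'E'
from h import *
st()
im,d=ctrl.snapshot("side");W=pts("side",d);H=W[...,2]
q=(abs(W[...,0]-.608)<.04)&(abs(W[...,1]+.04)<.04)&(H>.078)&(H<.092);print(q.sum(),W[q].mean(0).round(4))
a=legs(((.607,-.04,.15),-44,0,.019))
legs(((.607,-.04,.064),-44,0,.019),a)
E
```

```text
{'clock': 18.65, 'tool_pos': [0.604, -0.039, 0.176], 'orientation': [179.428, 0.208, -44.333], 'joint_pos': [14.85, 16.448, -12.22, 0.13, -61.93, 30.756], 'force': [-0.313, 0.493, -0.415], 'moment': [0.082, 0.021, -0.027], 'opening': 0.087, 'gripper_force': 0.0}
361 [ 0.6055 -0.0429  0.0849]
T [4.0, -1.0, 46.0] R [0.09, 0.03, -0.05]
->  [ 0.607 -0.04   0.131] L 46 ang 1
T [-0.0, -0.0, 86.0] R [0.0, 0.0, 0.0]
->  [ 0.607 -0.04   0.045] L 86 ang 0
```

Request:
{"name": "arm_command", "arguments": {"steps": [{"translation":[3,0,20],"rotation":[0.09,0.03,-0.05],"claw":87},{"translation":[3,0,55],"rotation":[0.09,0.03,-0.05],"claw":87},{"translation":[3,0,95],"rotation":[0.09,0.03,-0.05],"claw":87},{"translation":[3,0,128],"rotation":[0.09,0.03,-0.05],"claw":87},{"translation":[3,0,131],"rotation":[0.09,0.03,-0.05],"claw":87}]}}

```text
clock: 19.2
tool_pos: [0.6037, -0.0381, 0.0447]
orientation: [179.9, 0.1, -43.8]
force: [-0.1, -1.0, 0.0]
opening: 0.0867
gripper_force: 0.0
```

Request:
{"name": "arm_command", "arguments": {"steps": [{"translation":[0,0,0],"rotation":[0,0,0],"claw":40},{"translation":[0,0,0],"rotation":[0,0,0],"claw":40},{"translation":[0,0,0],"rotation":[0,0,0],"claw":40},{"translation":[0,0,0],"rotation":[0,0,0],"claw":40},{"translation":[0,0,0],"rotation":[0,0,0],"claw":40}]}}

```text
clock: 19.7
tool_pos: [0.6078, -0.0393, 0.0506]
orientation: [-179.6, -0.3, -43.9]
force: [-0.4, -0.6, -0.1]
opening: 0.0524
gripper_force: 0.0
```

Request:
{"name": "arm_command", "arguments": {"steps": [{"translation":[0,0,0],"rotation":[0,0,0],"claw":40},{"translation":[0,0,0],"rotation":[0,0,0],"claw":40},{"translation":[0,0,0],"rotation":[0,0,0],"claw":40},{"translation":[0,0,0],"rotation":[0,0,0],"claw":40}]}}

```text
clock: 20.1
tool_pos: [0.6074, -0.0397, 0.0502]
orientation: [-179.6, -0.2, -43.9]
force: [-1.9, -1.9, 6.9]
opening: 0.0474
gripper_force: 29.9
```

```bash
python3 - <<'E'
from h import *
st()
w=np.array([.6165,-.448]);n=np.array([-.722,.692]); t=w+.125*n; print(t, "window",w+.023*n)
g=ctrl.get_obs()["tool_pos"][2]+.019
a=legs(((.606,-.04,g+.15),-44,0,.019))
a=legs(((*t,g+.15),-44,0,.019),a)
a=legs(((*t,.140+g-.0425),-44,0,.019),a)
E
```

```text
{'clock': 20.1, 'tool_pos': [0.607, -0.04, 0.05], 'orientation': [-179.638, -0.237, -43.869], 'joint_pos': [14.636, 23.616, -20.344, 0.018, -45.607, 31.483], 'force': [-1.879, -1.85, 6.92], 'moment': [-0.281, 0.843, -0.005], 'opening': 0.047, 'gripper_force': 29.945}
[ 0.52625 -0.3615 ] window [ 0.599894 -0.432084]
T [-0.0, 0.0, -150.0] R [-0.07, -0.05, 0.03]
->  [ 0.606  -0.04    0.2002] L 150 ang 0
T [83.0, 143.0, 0.0] R [0.0, 0.0, 0.0]
T [83.0, 143.0, 0.0] R [0.0, 0.0, 0.0]
->  [ 0.5263 -0.3615  0.2002] L 331 ang 0
T [-0.0, -0.0, 52.0] R [0.0, 0.0, 0.0]
->  [ 0.5263 -0.3615  0.1477] L 52 ang 0
```

Request:
{"name": "arm_command", "arguments": {"steps": [{"translation":[0,0,-15],"rotation":[0,0,0],"claw":40},{"translation":[0,0,-50],"rotation":[0,0,0],"claw":40},{"translation":[0,0,-90],"rotation":[0,0,0],"claw":40},{"translation":[0,0,-125],"rotation":[0,0,0],"claw":40},{"translation":[0,0,-140],"rotation":[0,0,0],"claw":40}]}}

```text
clock: 20.6
tool_pos: [0.6073, -0.0396, 0.1926]
orientation: [-179.5, -0.3, -43.9]
force: [0.5, 0.2, -4.7]
opening: 0.0474
gripper_force: 29.9
```

Request:
{"name": "arm_command", "arguments": {"steps": [{"translation":[15,25,0],"rotation":[0,0,0],"claw":40},{"translation":[35,60,0],"rotation":[0,0,0],"claw":40},{"translation":[55,95,0],"rotation":[0,0,0],"claw":40},{"translation":[72,125,0],"rotation":[0,0,0],"claw":40},{"translation":[83,143,0],"rotation":[0,0,0],"claw":40}]}}

```text
clock: 21.1
tool_pos: [0.5653, -0.2021, 0.1878]
orientation: [-179.7, -0.1, -44.0]
force: [-0.3, 0.8, -3.8]
opening: 0.0477
gripper_force: 29.9
```

Request:
{"name": "arm_command", "arguments": {"steps": [{"translation":[20,35,0],"rotation":[0,0,0],"claw":40},{"translation":[40,70,0],"rotation":[0,0,0],"claw":40},{"translation":[60,105,0],"rotation":[0,0,0],"claw":40},{"translation":[75,130,0],"rotation":[0,0,0],"claw":40},{"translation":[83,143,0],"rotation":[0,0,0],"claw":40}]}}

```text
clock: 21.6
tool_pos: [0.5262, -0.3627, 0.1869]
orientation: [-179.7, -0.1, -44.0]
force: [-0.4, 0.8, -4.5]
opening: 0.0481
gripper_force: 29.9
```

```bash
python3 - <<'E'
from h import *
st()
a=legs(((.5263,-.3615,.1477+.019),-44,0,.019))
E
```

```text
{'clock': 21.6, 'tool_pos': [0.526, -0.363, 0.187], 'orientation': [-179.678, -0.079, -44.009], 'joint_pos': [-17.274, 18.648, -7.325, -0.281, -63.812, 63.389], 'force': [-0.38, 0.796, -4.474], 'moment': [0.101, 0.015, -0.031], 'opening': 0.048, 'gripper_force': 29.913}
T [-1.0, -1.0, 39.0] R [-0.06, -0.02, -0.0]
->  [ 0.5263 -0.3615  0.1477] L 39 ang 0
```

Request:
{"name": "arm_command", "arguments": {"steps": [{"translation":[-1,-1,10],"rotation":[0,0,0],"claw":40},{"translation":[-1,-1,22],"rotation":[0,0,0],"claw":40},{"translation":[-1,-1,32],"rotation":[0,0,0],"claw":40},{"translation":[-1,-1,38],"rotation":[0,0,0],"claw":40},{"translation":[-1,-1,38],"rotation":[0,0,0],"claw":40}]}}

```text
clock: 22.1
tool_pos: [0.5277, -0.3583, 0.1488]
orientation: [-179.7, -0.1, -43.8]
force: [-0.4, 0.5, -3.6]
opening: 0.0477
gripper_force: 29.9
```

Request:
{"name": "arm_command", "arguments": {"steps": [{"translation":[0,0,0],"rotation":[0,0,0],"claw":40},{"translation":[0,0,0],"rotation":[0,0,0],"claw":40},{"translation":[0,0,0],"rotation":[0,0,0],"claw":40},{"translation":[0,0,0],"rotation":[0,0,0],"claw":40},{"translation":[0,0,0],"rotation":[0,0,0],"claw":40}]}}

```text
clock: 22.6
tool_pos: [0.5281, -0.3595, 0.1506]
orientation: [-179.6, -0.2, -43.9]
force: [-0.7, 0.9, -4.9]
opening: 0.0474
gripper_force: 29.9
```

```bash
python3 - <<'E'
from h import *
st()
im,d=ctrl.snapshot("side");save("s4",im)
E
```

```text
{'clock': 22.6, 'tool_pos': [0.528, -0.359, 0.151], 'orientation': [-179.634, -0.233, -43.868], 'joint_pos': [-16.908, 20.187, -10.14, -0.256, -59.3, 63.17], 'force': [-0.651, 0.858, -4.909], 'moment': [-0.019, 0.062, 0.011], 'opening': 0.047, 'gripper_force': 29.912}
```

View pics/s4.png

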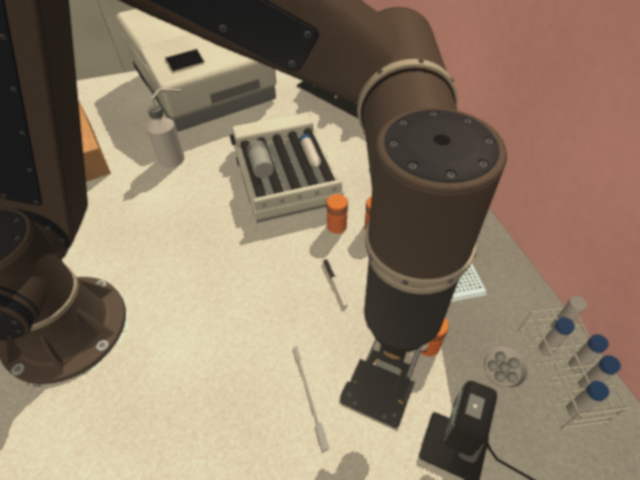

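The side view shows the gripper upright in front of the reader at (380,385), with the heavier jar hidden below it. The light jar is in the mixer at (260,155), and the pen and spatula are unmoved. By the numbers the heavier jar is about 102 mm from the window, centred, at z≈0.143.

```bash
python3 -c "
from h import *
print(ctrl.close_job())"
```

```text
the job is handed in; nothing more can be done
None
```

The job is handed in at about 23 s: the lighter jar (about 2.6 N) lies released in the mixer's near gap, and the heavier jar (about 4.7 N) is held upright about 10 cm in front of the reader window, though the hand-in gave no verdict back.

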